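# Take the fallen honey jar off the display turntable

### The arm

A 6-joint arm with a two-finger parallel gripper is mounted at the origin on the work surface. World frame = base frame: x ahead of the robot, y to its left, z up, the work surface at z = 0. Lengths are in m, angles in degrees, forces in N, time in s.
With the tool pointing down it reaches from about 0.375 to 0.9 m from the base axis. Payload 3.1 kg.
Tool frame: the origin (TCP) lies on the centre line of the jaws, within the pads' length; the fingertips stand 25 mm ahead of it and the grasp point (between the pads) lies 6 mm ahead of it; z points along the fingers, y is the line along which they close (so a half turn about z gives the same grasp; the last joint's range is limited). The gripper opens to 87 mm and grips with 3 to 60 N. Pads are 19 mm wide; open, the fingers measure 117 mm over their backs; the gripper's body (75 mm by 190 mm) begins 51 mm behind the grasp point.
Start: joints at [-74.112, 30.224, 82.088, -0, 67.689, -10.227], TCP at [0.275, -0.561, 0.248] pointing down, gripper open.
Joint ranges: [-176.69, 176.69], [-43.24, 126.21], [12.49, 139.97], [-82, 262], [0, 151.66], [-163.58, 163.58]. Speed limits (degrees/s): [159.86, 159.86, 180, 180, 180, 180].

### API

Orientations are given as a 3x3 rotation matrix whose columns are the frame's x, y, z axes.
In Python, from rig import * gives the robot as it stands.
- The arm moves only by the tool step_arm, never from a script. Its argument "steps" is a list of rows, each a list of 7 numbers: the shift along the tool's x, y, z normalised to -1 to 1, where 1 is 0.3 m, then the turn, a rotation vector about the tool's x, y, z normalised to -1 to 1, where 1 is 45 degrees, then the gripper's target within -1 to 1 (shut at 1, half-way at 0, fully open at -1). A call has 1 to 8 rows; each row is the pose to reach, as a shift and turn from the pose commanded when the call began, along the tool's axes at that moment; what a row does not reach only later rows make up. A row lasts 1/12 s, in which the tool goes at most 41.7 mm and 7.16 degrees, less where a joint would pass 70% of its speed; a pose out of reach is approached as far as the arm can. A call with a number of a shift or a turn outside -1 to 1 is refused whole. A call with a gripper value outside its range is refused whole. The fingers move at their own pace and stop on an object; the grip force is fixed at half the most. Time passes only in rows, so rows that repeat a pose let the fingers close. It gives the time, the measured TCP pose, the force, the opening and the grip force at its end, in the units of the state.
- read_state(): the state, without advancing time (a new reading comes with each control period).
- capture(name): name is "side" or "top"; returns a dict with "image" (384x512x3 uint8, red, green, blue), "vertical_fov" (degrees; the focal length in pixels is half the picture's height over the tangent of half this angle, whatever the lens; pixels are square), "cx", "cy" (the principal point, pixels), "world_from_camera" (4x4, takes a point from camera to world coordinates). Camera axes: x right, y down, z forward; pixel columns grow to the right and rows downward; lengths in m; the calibration is good to about 2 mm. A picture is of the moment at which its call begins. There is no depth.
- hand_in(): hands the job in; it is judged then, once.
The state is a dict: "time_s": time; "joint_positions": joint angles; "qvel": joint speeds; "tau": joint torques, N m; "position": TCP position; "tcp_rot": TCP orientation; "force": force on the tool from outside, world axes, zero at the start; "moment": the same for the moment, N m; "opening": opening from 0.0 (shut) to 1.0 (fully open); "grasp_force": force on a finger pad.
Only numpy, scipy, OpenCV 4.12 (cv2) and the standard library are available. Lean on these libraries where they do the work, as an engineer would, in place of code of your own. Each camera call takes 0.05 s, during which the arm holds its last target. There are 200 camera calls.

### The job

One honey jar on the counter's freely turning display turntable has tipped over. Lift it clear of the turntable and lay it gently, still on its side, flat on the floor of the empty blue returns tray, and let go; the two other jars must stay standing on the turntable.

Things in the scene. Friction and masses are not known exactly. Their poses are not given: they have to be found in the camera images.
- fallen_mid (a point): Fallen jar: square amber glass, brass lid, lying on a white turntable (300 mm across, top 50 mm above the counter) that turns freely at a touch. Point: jar's centre, 23 mm above the turntable; x level, towards the lid, y level across, z up. Body 46 mm wide and high, x -42 to +24 mm; neck and 42 mm round lid on to +42. 0.2 to 0.4 kg, rigid; can be gripped across y at this point.
- returns_in (a point): The empty blue plastic tray, fixed to the counter: 240 mm (x) x 160 mm (y) outside, 50 mm high, walls and floor 4 mm thick. The point is the centre of its inner floor (4 mm above the counter), x along its long side, z up. An equal blue tray full of snack packs stands by it and is not meant.
- honey_mid (a point): Standing honey jar, amber with brass-coloured lid: square glass jar 46 x 46 mm (body 66 mm high), 84 mm tall with its round 42 mm screw lid, standing upright on the turntable. The point is its centre, 42 mm above the turntable; z axis up through the lid. Must stay standing on the turntable.
- pickle_mid (a point): Standing pickle jar, green with white lid: square glass jar 46 x 46 mm (body 66 mm high), 84 mm tall with its round 42 mm screw lid, standing upright on the turntable. The point is its centre, 42 mm above the turntable; z axis up through the lid. Must stay standing on the turntable.

How it is judged (in metres and radians):
On the way:
1. the fallen jar is lifted clear of the turntable (25 mm) (height (world z) of fallen_mid above 0.098 m), for 0.1 s.
At the end, for the whole second after the job is handed in: The fallen jar lies on its side inside the empty tray, flat on its floor (centre at most 31 mm above it, axis within 10 degrees of level), released and at rest; the honey jar and the pickle jar stand on the turntable, upright within 8 degrees (x of fallen_mid in the frame of returns_in between -0.1 and 0.1 m and y of fallen_mid in the frame of returns_in between -0.065 and 0.065 m and z of fallen_mid in the frame of returns_in below 0.031 m and angle between fallen_mid's own x axis and vertical above 1.4 rad and linear speed of fallen below 0.02 m/s and height (world z) of honey_mid between 0.082 and 0.102 m and angle between each of honey_mid, pickle_mid's own z axis and vertical below 0.15 rad and height (world z) of pickle_mid between 0.082 and 0.102 m); the robot touches nothing.
It fails at once if a standing jar is knocked over (tilted by more than 23 degrees) (angle between any of honey_mid, pickle_mid's own z axis and vertical above 0.4 rad).
It fails at once if the jar is dropped into the tray (falls on its floor at over 0.6 m/s, a drop of about 20 mm) (horizontal distance between fallen_mid and returns_in below 0.13 m and z of fallen_mid in the frame of returns_in below 0.045 m and linear speed of fallen above 0.6 m/s).
It fails at once if the jar is rammed against the tray (over 120 N) (contact force between fallen and returns above 120 N).
It also fails if it takes over 38 s, if anything falls off the work surface, if the arm or the gripper's body presses on something with over 40 N, if the wrist force passes 120 N, or if a joint passes its speed limit or range.

## Working session

There is one attempt and no reset: what is moved stays moved. The work goes in short steps, Python scripts to look and compute and a tool call to move; the robot and the scene stay as the last step left them, time stands still between calls to the robot, and variables do not carry over. Pictures are saved under pics/ and viewed, at most 10 in all, crops included, and the job is handed in when it is done.

Besides the shell and the picture viewer there is one more tool, called after "Emit:" as name(argument=value, ...) on one line, values as JSON. step_arm: Moves the arm, as the interface text tells. Scaled input: -1 to 1 covers 0.3 m each way for a shift and 45 degrees each way for a turn. Its arguments: {"type":"object","properties":{"steps":{"type":"array"}},"required":["steps"]}

```bash
mkdir -p pics
cat > h.py <<'E'
from rig import *
import numpy as np, cv2
def cap(n,f):
    c=capture(n); cv2.imwrite('pics/'+f+'.png',c['image'][:,:,::-1]); np.savez('pics/'+f,**c); return c
def ray(c,u,v,z):
    f=192/np.tan(np.radians(float(c['vertical_fov']))/2); T=np.array(c['world_from_camera'])
    d=T[:3,:3]@np.array([(u-c['cx'])/f,(v-c['cy'])/f,1.]); o=T[:3,3]
    return o+d*(z-o[2])/d[2]
E
python3 - <<'E'
from h import *
a=cap('top','top0');b=cap('side','side0')
for c in(a,b): print(c['vertical_fov'],np.round(c['world_from_camera'],3).tolist())
cv2.imwrite('pics/both.png',cv2.resize(np.hstack([a['image'],b['image']])[:,:,::-1],(800,300)))
s=read_state();print(s['position'],np.round(s['tcp_rot'],3),s['time_s'])
E
```

```text
57.12716203776345 [[0.003, -0.998, 0.068, 0.461], [-1.0, -0.003, -0.01, 0.057], [0.01, -0.068, -0.998, 1.066], [0.0, 0.0, 0.0, 1.0]]
57.65799882154071 [[-0.984, -0.126, 0.124, 0.443], [-0.176, 0.75, -0.637, 0.66], [-0.013, -0.649, -0.761, 0.798], [0.0, 0.0, 0.0, 1.0]]
[ 0.27497875 -0.56056295  0.24665987] [[ 0.898  0.44  -0.001]
 [ 0.44  -0.898  0.002]
 [ 0.    -0.002 -1.   ]] 0.1
```

View pics/top0.png

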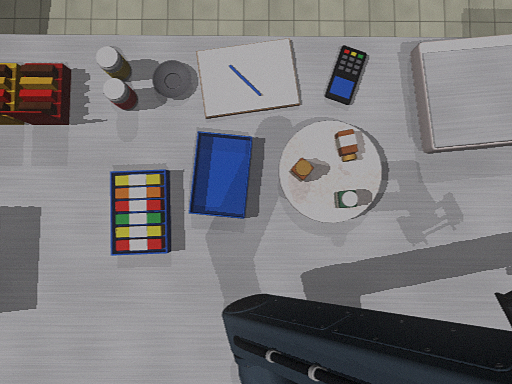

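View pics/side0.png

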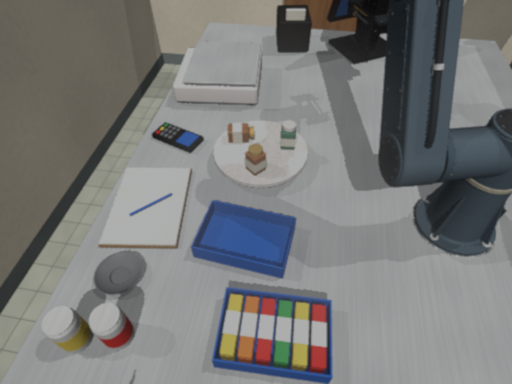

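The top view shows the turntable at about (331,171). The fallen jar is at (347,145) with its lid towards (348,157), the honey jar at (302,170), the pickle jar at (349,199), and the empty tray at (221,174). The side view agrees.

Run:
```python
from h import *
c=dict(np.load('pics/top0.npz'))
im=c['image']; cr=im[112:232,180:390][:,:,::-1]
cv2.imwrite('pics/crop.png',cv2.resize(cr[:, 90:],None,fx=5,fy=5,interpolation=cv2.INTER_CUBIC))
hsv=cv2.cvtColor(im,cv2.COLOR_RGB2HSV)
m=cv2.inRange(hsv,(105,120,40),(125,255,255)); m[:,:175]=0;m[:120]=0;m[225:]=0;m[:,265:]=0
k=max(cv2.findContours(m,0,2)[0],key=cv2.contourArea); r=cv2.minAreaRect(k);print('tray px',r)
print([np.round(ray(c,*p,.05)[:2],3).tolist() for p in cv2.boxPoints(r)],ray(c,*r[0],.05))
m=cv2.inRange(hsv,(5,90,50),(25,255,255)); m[:,:280]=0;m[:120]=0;m[220:]=0;m[:,385:]=0
for k in cv2.findContours(m,0,2)[0]:
    if cv2.contourArea(k)>15: r=cv2.minAreaRect(k);print(cv2.contourArea(k),r,ray(c,*r[0],.09)[:2])
```

```text
tray px ((220.3464813232422, 174.48410034179688), (55.5998420715332, 82.66232299804688), 5.90614128112793)
[[0.446, 0.245], [0.685, 0.224], [0.669, 0.063], [0.43, 0.087]] [0.55634113 0.15514267 0.05      ]
256.5 ((302.0000305175781, 168.50001525878906), (16.26345443725586, 17.677669525146484), 45.0) [ 0.57012064 -0.07575923]
184.0 ((348.26470947265625, 152.558837890625), (14.309601783752441, 19.160314559936523), 75.96376037597656) [ 0.61542852 -0.20563039]
72.0 ((343.54718017578125, 132.9150848388672), (5.631782054901123, 19.23047637939453), 74.05460357666016) [ 0.67099879 -0.19317902]
```

View pics/crop.png

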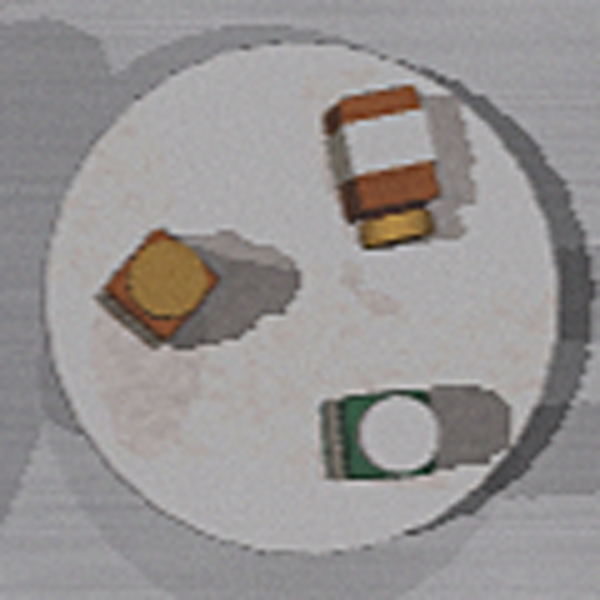

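The crop shows the fallen jar's top face with corners at about (339,106), (416,87), (439,194) and (355,210). The brass lid is at (396,228), pointing towards the robot. The honey jar is at crop (160,288) and the pickle jar at (398,433).

Run:
```python
from h import *
c=dict(np.load('pics/top0.npz'))
P=lambda u,v,z: ray(c,270+(u+.5)/5-.5,112+(v+.5)/5-.5,z)
q=np.array([P(*p,.096) for p in[(339,106),(416,87),(439,194),(355,210)]])[:,:2]
print(q, np.linalg.norm(q-np.roll(q,1,0),axis=1))
b=q[:2].mean(0);f=q[2:].mean(0);a=f-b;a/=np.linalg.norm(a)
mid=q.mean(0)+.009*a;print('mid',mid,'axis',a,np.degrees(np.arctan2(a[1],a[0])))
print('lid end',P(397,246,.075)[:2], 'honey lid',P(168,278,.134),'pickle lid',P(399,433,.134),'tt',P(300,297,.05))
```

```text
[[ 0.66995275 -0.17445109]
 [ 0.68090241 -0.21771263]
 [ 0.62064246 -0.22959336]
 [ 0.61147372 -0.18261479]] [0.05904611 0.04462573 0.06141997 0.04786493]
mid [ 0.63686839 -0.20259107] axis [-0.98604891 -0.16645585] -170.4181818149141
lid end [ 0.59423831 -0.2114016 ] honey lid [ 0.56869584 -0.07300397  0.134     ] pickle lid [ 0.48660653 -0.19499601  0.134     ] tt [ 0.56759205 -0.16129966  0.05      ]
```

Emit:
step_arm(steps=[[1,-0.33,0,0,0,0.367,-1],[1,-0.33,0,0,0,0.367,-1],[1,-0.33,0,0,0,0.367,-1],[1,-0.33,0,0,0,0.367,-1],[1,-0.33,0,0,0,0.367,-1],[1,-0.33,0,0,0,0.367,-1],[1,-0.33,0,0,0,0.367,-1],[1,-0.33,0,0,0,0.367,-1]])

```text
time_s: 0.77
position: [0.503, -0.3367, 0.2471]
tcp_rot: [[0.986, 0.169, 0.0], [0.169, -0.986, 0.002], [0.0, -0.002, -1.0]]
force: [0.0, 0.4, -0.3]
opening: 1.002
grasp_force: 0.0
```

```bash
cat >> h.py <<'E'
def go(x,y,z,yaw):  # yaw of tool x, tool down -> scaled row
    from scipy.spatial.transform import Rotation as R
    s=read_state();Rm=np.array(s['tcp_rot'])
    d=Rm.T@(np.array([x,y,z])-s['position'])/.3
    t=np.radians(yaw);G=np.array([[np.cos(t),np.sin(t),0],[np.sin(t),-np.cos(t),0],[0,0,-1]])
    w=np.degrees(R.from_matrix(Rm.T@G).as_rotvec())/45
    print('t',s['time_s'],'pos',np.round(s['position'],4),'F',np.round(s['force'],1),'op',s['opening'],'gf',s['grasp_force'],'\nrow',np.round(d,3),np.round(w,3))
E
python3 -c "
from h import *
go(.636,-.204,.18,9.6)"
```

```text
t 0.7667 pos [ 0.503  -0.3367  0.2471] F [ 0.   0.4 -0.3] op 1.0018491831236815 gf 0.0 
row [ 0.512 -0.361  0.225] [-0.002 -0.001  0.003]
```

Emit:
step_arm(steps=[[0.512,-0.361,0.225,0,0,0,-1],[0.512,-0.361,0.225,0,0,0,-1],[0.512,-0.361,0.225,0,0,0,-1],[0.512,-0.361,0.225,0,0,0,-1],[0.512,-0.361,0.225,0,0,0,-1],[0.512,-0.361,0.225,0,0,0,-1],[0.512,-0.361,0.225,0,0,0,-1]])

```text
time_s: 1.35
position: [0.6344, -0.2057, 0.1783]
tcp_rot: [[0.985, 0.17, -0.003], [0.17, -0.985, 0.001], [-0.003, -0.002, -1.0]]
force: [-0.1, 0.0, 0.1]
opening: 0.998
grasp_force: 0.0
```

```bash
python3 -c "
from h import *
go(.636,-.204,.081,9.6)
a=cap('side','s1')['image'][90:220,180:350]
cv2.imwrite('pics/s1c.png',cv2.resize(a[:,:,::-1],None,fx=4,fy=4,interpolation=2))"
```

```text
t 1.35 pos [ 0.6344 -0.2057  0.1783] F [-0.1  0.   0.1] op 0.9978038331101545 gf 0.0 
row [ 0.007 -0.004  0.324] [-0.002  0.004  0.005]
```

View pics/s1c.png

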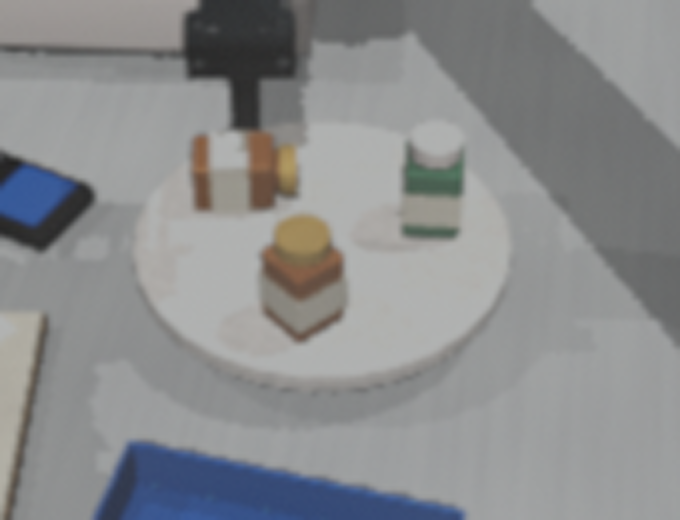

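The crop shows the gripper lined up over the fallen jar at about (235,170), with the other jars clear of it. Next I lower it and then close.

Emit:
step_arm(steps=[[0.007,-0.004,0.1,0,0,0,-1],[0.007,-0.004,0.2,0,0,0,-1],[0.007,-0.004,0.27,0,0,0,-1],[0.007,-0.004,0.324,0,0,0,-1],[0.007,-0.004,0.324,0,0,0,-1],[0.007,-0.004,0.324,0,0,0,-0.2],[0.007,-0.004,0.324,0,0,0,-0.1],[0.007,-0.004,0.324,0,0,0,0]])

```text
time_s: 2.07
position: [0.6371, -0.2076, 0.0849]
tcp_rot: [[0.986, 0.166, 0.003], [0.166, -0.986, -0.002], [0.003, 0.002, -1.0]]
force: [0.1, -0.1, -0.4]
opening: 0.854
grasp_force: 0.0
```

Emit:
step_arm(steps=[[0,0,0,0,0,0,0.1],[0,0,0,0,0,0,0.2],[0,0,0,0,0,0,0.4],[0,0,0,0,0,0,1],[0,0,0,0,0,0,1],[0,0,0,0,0,0,1],[0,0,0,0,0,0,1]])

```text
time_s: 2.65
position: [0.636, -0.206, 0.0833]
tcp_rot: [[0.986, 0.167, -0.001], [0.167, -0.986, 0.0], [-0.0, -0.0, -1.0]]
force: [-1.7, 1.5, 4.0]
opening: 0.53
grasp_force: 30.1
```

```bash
python3 -c "
from h import *
go(.636,-.204,.2,9.6)
a=cap('side','s2')['image'][90:220,180:350]
cv2.imwrite('pics/s2c.png',cv2.resize(a[:,:,::-1],None,fx=4,fy=4,interpolation=2))"
```

```text
t 2.65 pos [ 0.636  -0.206   0.0833] F [-1.7  1.5  4. ] op 0.530015962146882 gf 30.05353291053325 
row [ 0.001 -0.007 -0.389] [-0.001  0.001  0.   ]
```

View pics/s2c.png

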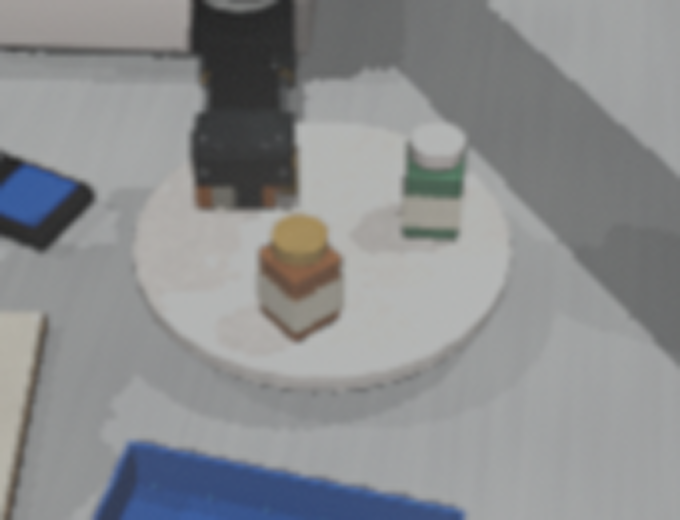

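The jaws have closed on the jar: opening 46 mm, 30 N. Both standing jars are undisturbed, so I lift.

Emit:
step_arm(steps=[[0,0,-0.04,0,0,0,1],[0,0,-0.1,0,0,0,1],[0,0,-0.2,0,0,0,1],[0,0,-0.3,0,0,0,1],[0,0,-0.4,0,0,0,1],[0,0,-0.48,0,0,0,1],[0,0,-0.5,0,0,0,1],[0,0,-0.5,0,0,0,1]])

```text
time_s: 3.37
position: [0.6373, -0.2069, 0.2351]
tcp_rot: [[0.986, 0.167, 0.005], [0.167, -0.986, -0.003], [0.004, 0.003, -1.0]]
force: [1.1, 0.7, -3.2]
opening: 0.527
grasp_force: 30.0
```

```bash
python3 -c "
from h import *
c=dict(np.load('pics/top0.npz'))
q=np.array([[.446,.245],[.685,.224],[.669,.063],[.43,.087]]);print(q.mean(0))
go(.556,.155,.2,-5.5)
a=cap('side','s3')['image'][60:220,150:350]
cv2.imwrite('pics/s3c.png',cv2.resize(a[:,:,::-1],None,fx=3,fy=3,interpolation=2))
b=cap('top','t3')"
```

```text
[0.5575  0.15475]
t 3.3667 pos [ 0.6373 -0.2069  0.2351] F [ 1.1  0.7 -3.2] op 0.5273210076302233 gf 30.02266610157676 
row [-0.067 -1.235  0.113] [ 0.003 -0.006  0.336]
```

View pics/s3c.png

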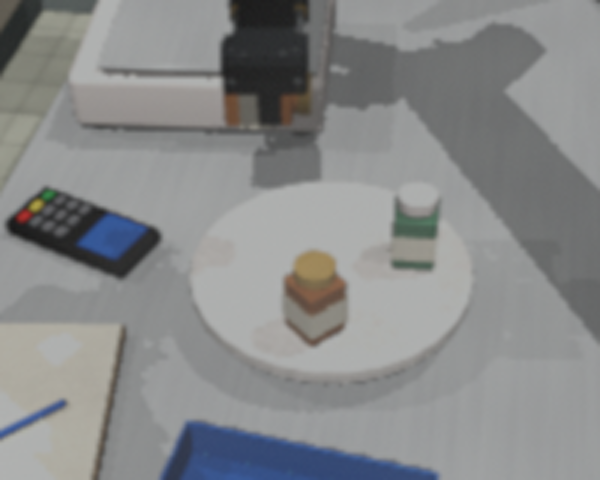

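The jar is level in the grip and clear, and both other jars are standing. Next I move over to the tray.

Emit:
step_arm(steps=[[-0.01,-0.08,0,0,0,0.03,1],[-0.01,-0.2,0,0,0,0.08,1],[-0.02,-0.33,0,0,0,0.13,1],[-0.03,-0.46,0,0,0,0.18,1],[-0.04,-0.59,0,0,0,0.23,1],[-0.04,-0.72,0,0,0,0.28,1],[-0.05,-0.85,0,0,0,0.31,1],[-0.06,-0.96,0,0,0,0.33,1]])

```text
time_s: 4.13
position: [0.5678, 0.0772, 0.2301]
tcp_rot: [[0.996, -0.092, -0.006], [-0.092, -0.996, 0.001], [-0.006, -0.001, -1.0]]
force: [-0.2, -0.7, -3.0]
opening: 0.528
grasp_force: 30.0
```

```bash
python3 -c "
from h import *
go(.557,.155,.14,-5.4)"
```

```text
t 4.1333 pos [0.5678 0.0772 0.2301] F [-0.2 -0.7 -3. ] op 0.5281480377686173 gf 30.020040437666466 
row [-0.058 -0.255  0.301] [-0.001  0.008  0.003]
```

Emit:
step_arm(steps=[[-0.03,-0.12,0,0,0,0,1],[-0.05,-0.2,0.05,0,0,0,1],[-0.058,-0.24,0.12,0,0,0,1],[-0.058,-0.255,0.2,0,0,0,1],[-0.058,-0.255,0.27,0,0,0,1],[-0.058,-0.255,0.3,0,0,0,1],[-0.058,-0.255,0.3,0,0,0,1],[-0.058,-0.255,0.3,0,0,0,1]])

```text
time_s: 4.8
position: [0.5594, 0.1521, 0.1415]
tcp_rot: [[0.996, -0.092, -0.003], [-0.092, -0.996, -0.0], [-0.003, 0.001, -1.0]]
force: [-0.2, 0.2, -3.6]
opening: 0.526
grasp_force: 30.0
```

```bash
python3 -c "
from h import *
go(.557,.155,.04,-5.4)
a=cap('side','s4')['image'][100:300,160:340]
b=cap('top','t4')['image'][90:250,150:300]
cv2.imwrite('pics/s4c.png',np.hstack([cv2.resize(a[:,:,::-1],(400,444)),cv2.resize(b[:,:,::-1],(400,444))]))"
```

```text
t 4.8 pos [0.5594 0.1521 0.1415] F [-0.2  0.2 -3.6] op 0.5257022970973494 gf 30.022581977391383 
row [-0.008 -0.009  0.338] [0.001 0.004 0.003]
```

View pics/s4c.png

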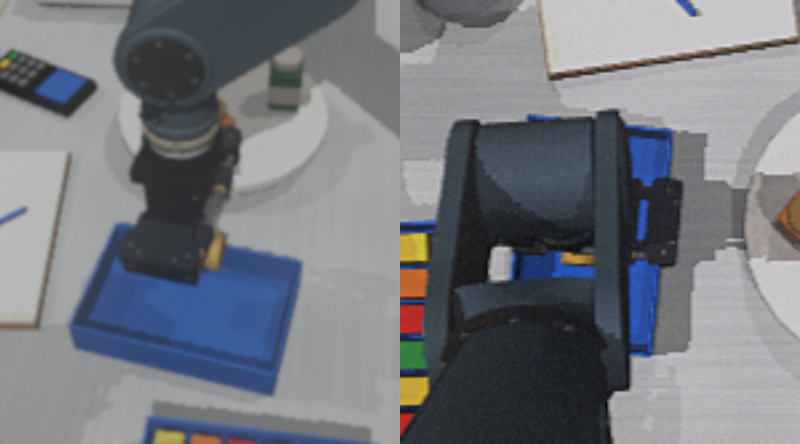

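The jar is held level over the middle of the empty tray: left panel about (165,250), right panel about (560,255). I lower it, slowing near the floor.

Emit:
step_arm(steps=[[-0.008,-0.009,0.06,0,0,0,1],[-0.008,-0.009,0.14,0,0,0,1],[-0.008,-0.009,0.21,0,0,0,1],[-0.008,-0.009,0.26,0,0,0,1],[-0.008,-0.009,0.29,0,0,0,1],[-0.008,-0.009,0.305,0,0,0,1],[-0.008,-0.009,0.315,0,0,0,1],[-0.008,-0.009,0.32,0,0,0,1]])

```text
time_s: 5.57
position: [0.5589, 0.1553, 0.0476]
tcp_rot: [[0.996, -0.092, 0.002], [-0.092, -0.996, 0.0], [0.002, -0.0, -1.0]]
force: [-0.3, -0.8, -2.8]
opening: 0.528
grasp_force: 30.0
```

Emit:
step_arm(steps=[[0,0,0.005,0,0,0,1],[0,0,0.01,0,0,0,1],[0,0,0.015,0,0,0,1],[0,0,0.015,0,0,0,1]])

```text
time_s: 5.9
position: [0.558, 0.1554, 0.0425]
tcp_rot: [[0.996, -0.091, 0.0], [-0.091, -0.996, 0.0], [0.0, -0.0, -1.0]]
force: [-0.0, 0.1, -3.2]
opening: 0.527
grasp_force: 30.0
```

Still 3.2 N hanging with about 5 mm to go, so I continue in 1.5 mm steps.

Emit:
step_arm(steps=[[0,0,0.005,0,0,0,1],[0,0,0.01,0,0,0,1],[0,0,0.013,0,0,0,1],[0,0,0.013,0,0,0,1]])

```text
time_s: 6.23
position: [0.5578, 0.1553, 0.0382]
tcp_rot: [[0.996, -0.091, -0.0], [-0.091, -0.996, -0.0], [-0.0, 0.0, -1.0]]
force: [0.4, 0.1, -2.2]
opening: 0.529
grasp_force: 30.0
```

Emit:
step_arm(steps=[[0,0,0.003,0,0,0,1],[0,0,0.006,0,0,0,1],[0,0,0.006,0,0,0,1]])

```text
time_s: 6.48
position: [0.558, 0.1554, 0.0373]
tcp_rot: [[0.996, -0.091, 0.0], [-0.091, -0.996, 0.0], [0.0, -0.0, -1.0]]
force: [-1.3, -0.6, 1.1]
opening: 0.527
grasp_force: 29.9
```

The force has changed sign, so the jar is on the floor. I open partway, then retreat.

Emit:
step_arm(steps=[[0,0,0,0,0,0,-0.1],[0,0,0,0,0,0,-0.2],[0,0,0,0,0,0,-0.4],[0,0,0,0,0,0,-0.5],[0,0,0,0,0,0,-0.5],[0,0,0,0,0,0,-0.5]])

```text
time_s: 6.98
position: [0.558, 0.1554, 0.0366]
tcp_rot: [[0.996, -0.091, 0.0], [-0.091, -0.996, 0.0], [0.0, -0.0, -1.0]]
force: [0.0, 0.4, 0.1]
opening: 0.733
grasp_force: 0.0
```

Emit:
step_arm(steps=[[0,0,-0.04,0,0,0,-0.5],[0,0,-0.1,0,0,0,-0.5],[0,0,-0.2,0,0,0,-0.5],[0,0,-0.3,0,0,0,-0.5],[0,0,-0.4,0,0,0,-0.5],[0,0,-0.5,0,0,0,-0.5],[0,0,-0.55,0,0,0,-0.5],[0,0,-0.55,0,0,0,-0.5]])

```text
time_s: 7.65
position: [0.5605, 0.1557, 0.2068]
tcp_rot: [[0.996, -0.091, 0.01], [-0.091, -0.996, 0.001], [0.01, -0.002, -1.0]]
force: [0.7, 0.1, 0.7]
opening: 0.75
grasp_force: 0.0
```

```bash
python3 -c "
from h import *
go(.557,.155,.2,-5.4)
a=cap('side','s5')['image'][100:300,160:340]
cv2.imwrite('pics/s5c.png',cv2.resize(a[:,:,::-1],None,fx=3,fy=3))"
```

```text
t 7.65 pos [0.5605 0.1557 0.2068] F [0.7 0.1 0.7] op 0.7496257535529532 gf 0.0 
row [-0.012  0.003  0.023] [-0.002 -0.013  0.004]
```

View pics/s5c.png

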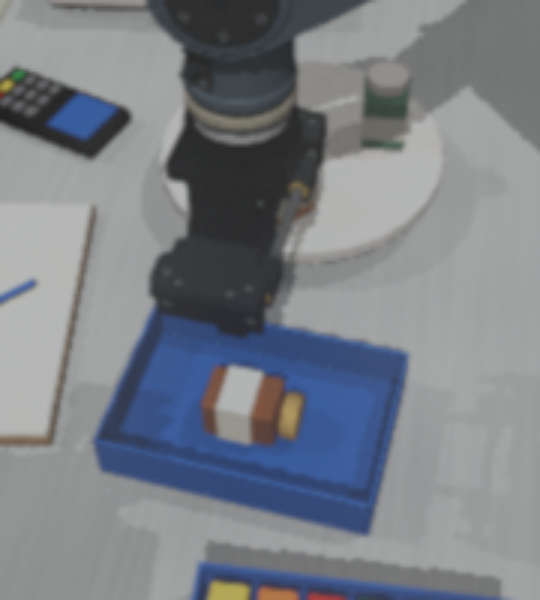

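The jar lies flat near the middle of the tray at (250,405), released. The pickle jar still stands at (386,105), and the honey jar is mostly hidden behind the gripper. Handing in.

```bash
python3 -c "
from rig import *
print(hand_in())"
```

```text
the job is handed in; nothing more can be done
None
```

The fallen jar is lying on its side, released, near the middle of the empty blue tray, and I handed the job in at about 7.7 s; no verdict came back. The pickle jar was standing in the last picture. The gripper mostly hid the honey jar there, but it was standing when last seen clearly, after the lift.

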